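# Sort left- and right-hand shelf brackets into the caddy

### The arm

A 6-joint arm with a two-finger parallel gripper is mounted at the origin on the work surface. World frame = base frame: x ahead of the robot, y to its left, z up, the work surface at z = 0. Lengths are in m, angles in rad, forces in N, time in s.
With the tool pointing down it reaches from about 0.35 to 0.725 m from the base axis. Payload 6 kg.
Tool frame: the origin (TCP) lies midway between the tips of the shut fingers; the grasp point (between the pads) lies 19 mm behind it; z points along the fingers, y is the line along which they close (so a half turn about z gives the same grasp; the last joint's range is limited). The gripper opens to 85 mm and grips with 20 to 120 N. Pads are 22 mm wide; open, the fingers measure 114 mm over their backs; the gripper's body (76 mm by 85 mm) begins 54 mm behind the grasp point. The pads swing forward as they close: fully open they stand 13 mm farther back than shut.
Start: joints at [-1.012, 0.04, 0.085, 0, -1.615, -0.334], TCP at [0.134, -0.585, 0.231] pointing down, gripper open.
Joint ranges: [-2.56, 2.56], [-1.29, 2.01], [-1.08, 1.49], [-3.29, 1.98], [-2.81, -0.18], [-2.99, 2.99]. Speed limits (rad/s): [2.57, 2.57, 3.01, 3.14, 3.14, 3.14].

### API

Orientations are given as a unit quaternion [w, x, y, z].
In Python, from workcell import get_obs, capture, finish_job, spot_in, outline_of, mark_of gives the robot as it stands.
- The arm moves only by the tool drive_tool, never from a script. Its argument "commands" is a list of rows, each a list of 2 entries, a list of its own where there are three numbers: the shift along the tool's x, y, z in m, then the turn about the tool's z in degrees. A call has 1 to 12 rows; each row is the pose to reach, as a shift and turn from the pose commanded when the call began, along the tool's axes at that moment; what a row does not reach only later rows make up. A row lasts 1/12 s, in which the tool goes at most 41.7 mm and 7.16 degrees, less where a joint would pass 70% of its speed; a pose out of reach is approached as far as the arm can. A call with a gripper value outside its range is refused whole. "grip" is the opening, from -1 (shut) to 1 (fully open), set as the call begins (left out, the last holds). The fingers move at their own pace and stop on an object; the grip force is fixed at half the most. Time passes only in rows, so rows that repeat a pose let the fingers close. It gives the time, the measured TCP pose, the force, the opening and the grip force at its end, in the units of the state.
- get_obs(): the state, without advancing time (a new reading comes with each control period).
- capture(name): name is "side" or "top" or "wrist"; returns a dict with "image" (480x640x3 uint8, blue, green, red), "K" (3x3 intrinsics, pixels), "R" (3x3) and "t" (3): a world point X has camera coordinates R X + t. Camera axes: x right, y down, z forward; pixel columns grow to the right and rows downward; lengths in m; the calibration is good to about 2 mm. A picture is of the moment at which its call begins. There is no depth.
- finish_job(): hands the job in; it is judged then, once.
Trained networks look in a picture, given as the dict that the camera call returned (one of the last four; its "shot" number tells which), for a name from the list of things; names that differ only in an ending like _2 or _b are one class to them, and where a whole thing is asked for, a point or a joint stands for the part that bears it (a point fixed in the world has none). Each returns a list of dicts, best first, with "confidence" (0 to 1); they miss things now and then, are a little off and sometimes report something else, mostly with a low value. They report only what shows in the picture. A call takes as long as a camera call. They do not tell look-alikes from the thing itself.
- spot_in(picture, thing): "rect" ([centre column, centre row, width, height] in pixels, round what is visible of it).
- outline_of(picture, thing): "mask" (480x640 bool, what is visible of it) and "rect" ([centre column, centre row, width, height] in pixels, round what is visible of it).
- mark_of(picture, thing): "pixel" ([column, row] in pixels: a listed point, or the origin of a listed thing).
The state is a dict: "time_s": time; "joints": joint angles; "dq": joint speeds; "effort": joint torques, N m; "tool_pos": TCP position; "tcp_rot": TCP orientation; "contact_force": force on the tool from outside, world axes, zero at the start; "torque": the same for the moment, N m; "gripper_width": opening from 0.0 (shut) to 1.0 (fully open); "grasp_force": force on a finger pad.
Only numpy, scipy, OpenCV 4.12 (cv2) and the standard library are available. Lean on these libraries where they do the work, as an engineer would, in place of code of your own. Each camera call takes 0.05 s, during which the arm holds its last target. There are 200 camera calls.

### The job

Collect the four L-shaped shelf brackets with a stud from the shop counter into the caddy, each into the bin whose ledge shows a sample of the same hand: two left-hand ones in one bin, two right-hand ones in the other, lying flat on the bin's floor with the stud up, none resting on another. Leave the look-alikes (the T-shaped bracket and the equal-armed corner brace without stud), the paint jar and the pencil pot where they are.

Things in the scene. Friction and masses are not known exactly. Their poses are not given: they have to be found in the camera images.
- left_1: Left-hand dark steel L bracket, 80 x 44 mm, 14 thick, 63 to 126 g. Arm 80 x 12 along own x at y = -16; foot 12 wide at the +x end (x = 28 to 40), towards +y. Stud 9 across, 8 tall on the arm's -x end (x = -33). From above, going from stud to foot it turns left. Origin: underside, centre of the 80 x 44 footprint; z up. Grip the arm at x = -20 to 18; centre of mass near x = 10.
- left_2: Left-hand dark steel L bracket, 80 x 44 mm, 14 thick, 63 to 126 g. Arm 80 x 12 along own x at y = -16; foot 12 wide at the +x end (x = 28 to 40), towards +y. Stud 9 across, 8 tall on the arm's -x end (x = -33). From above, going from stud to foot it turns left. Origin: underside, centre of the 80 x 44 footprint; z up. Grip the arm at x = -20 to 18; centre of mass near x = 10.
- right_1: Right-hand dark steel L bracket, 80 x 44 mm, 14 thick, 63 to 126 g. Arm 80 x 12 along own x at y = +16; foot 12 wide at the +x end (x = 28 to 40), towards -y. Stud 9 across, 8 tall on the arm's -x end (x = -33). From above, going from stud to foot it turns right. Origin: underside, centre of the 80 x 44 footprint; z up. Grip the arm at x = -20 to 18; centre of mass near x = 10.
- right_2: Right-hand dark steel L bracket, 80 x 44 mm, 14 thick, 63 to 126 g. Arm 80 x 12 along own x at y = +16; foot 12 wide at the +x end (x = 28 to 40), towards -y. Stud 9 across, 8 tall on the arm's -x end (x = -33). From above, going from stud to foot it turns right. Origin: underside, centre of the 80 x 44 footprint; z up. Grip the arm at x = -20 to 18; centre of mass near x = 10.
- left_bin: Fixed white bin for left-hand brackets, beside the other in a wooden caddy (sides swap; end boards 50 mm high). Inside 150 (x) x 120 (y) mm, walls 4, rim at z = 30, floor at z = 4. Origin: underside centre, z up, +x away from the robot. Ledge beyond the +x wall (x = 79 to 135, at rim height) bears a fixed left-hand sample, up to z = 52: arm along y, foot at its -y end, pointing to +x.
- right_bin: Fixed white bin for right-hand brackets, beside the other in a wooden caddy (sides swap; end boards 50 mm high). Inside 150 (x) x 120 (y) mm, walls 4, rim at z = 30, floor at z = 4. Origin: underside centre, z up, +x away from the robot. Ledge beyond the +x wall (x = 79 to 135, at rim height) bears a fixed right-hand sample, up to z = 52: arm along y, foot at its +y end, pointing to +x.
- tee: Look-alike to leave: T-shaped bracket of the same dark steel, arm 80 x 12 mm along x with a stud on both ends, foot from the arm's middle towards +y; footprint 80 x 44 mm, 14 mm thick. Origin: underside, centre of the footprint.
- brace: Look-alike to leave: corner brace of the same dark steel, L-shaped with two equal 56 mm legs, 12 mm wide, no stud, 14 mm thick. Origin: underside, centre of the 56 x 56 mm footprint; one leg along x at y = -22 mm, the other along y at x = +22 mm.
- jar: Bystander: white screw-top paint jar, 68 mm across, 78 mm tall. Origin: centre of its underside, z up.
- pot: Bystander: white pencil pot, 76 mm across, 85 mm tall, with coloured pencils up to 160 mm above the counter. Origin: centre of its underside, z up.
Things that resemble listed ones, but are neither listed nor needed, are in the scene too. Leave any purple look-alike of the tee alone. What is shaped like the right_2 but green is not meant.

How it is judged:
By the outcome, as a careful person would: the job done as asked, in the order asked, and still so for the second after the job is handed in, with the robot touching nothing.
It also fails if it takes over 134 s, if anything falls off the work surface, if the arm or the gripper's body presses on something with over 40 N, if the wrist force passes 120 N, or if a joint passes its speed limit or range.

## Working session

There is one attempt and no reset: what is moved stays moved. The work goes in short steps, Python scripts to look and compute and a tool call to move; the robot and the scene stay as the last step left them, time stands still between calls to the robot, and variables do not carry over. Pictures are saved under pics/ and viewed, at most 14 in all, crops included, and the job is handed in when it is done.

Besides the shell and the picture viewer there is one more tool, called after ">>>" by a JSON object that holds its "op" and its "data", one argument or row to a line. drive_tool: Moves the arm, as the interface text tells. Its arguments: {"type":"object","properties":{"commands":{"type":"array","items":{"type":"array"}},"grip":{"type":"number"}},"required":["commands"]}

```bash
mkdir -p pics; ls
python3 - <<'E'
from workcell import *
import cv2
print(get_obs())
for n in ("top","side"):
    p=capture(n); cv2.imwrite(f"pics/{n}0.png",p["image"]); print(n,p["K"],p["R"],p["t"])
E
```

```text
pics
{'time_s': 0.0, 'joints': array([-1.01228835e+00,  4.08507911e-02,  8.38119406e-02, -4.50676781e-04,
       -1.61550100e+00, -3.33698811e-01]), 'dq': array([-5.84231540e-04,  4.14021974e-04,  2.32041462e-03, -4.96386768e-04,
        5.32347271e-05, -6.22556298e-04]), 'effort': array([ 1.34154772e-03, -3.68212044e+01,  3.47422349e+01,  6.93265066e+00,
       -5.46436786e-03, -4.27994195e-06]), 'tool_pos': array([ 0.13375645, -0.5845688 ,  0.23025995]), 'tcp_rot': array([-1.73034919e-04, -1.12177796e-01,  9.93687743e-01,  8.83577922e-04]), 'contact_force': array([-0.23171054, -0.44619482, -0.57903474]), 'torque': array([0.02487201, 0.02866791, 0.04340825]), 'grasp_force': 0.0, 'gripper_width': 1.001121282754795}
top [[436.84282503   0.         315.04337072]
 [  0.         436.84282503 234.15923355]
 [  0.           0.           1.        ]] [[-0.01026363 -0.99990932 -0.00871808]
 [-0.99513408  0.01106824 -0.0979064 ]
 [ 0.09799401  0.00767079 -0.99515744]] [-0.00139283  0.53590362  1.06125857]
side [[527.60850475   0.         323.8055833 ]
 [  0.         527.60850475 229.56898378]
 [  0.           0.           1.        ]] [[-0.90236329 -0.43057698  0.01854602]
 [-0.27587357  0.5440185  -0.79242517]
 [ 0.33111066 -0.72017174 -0.60968713]] [0.485069   0.1972951  1.06377958]
```

View pics/top0.png

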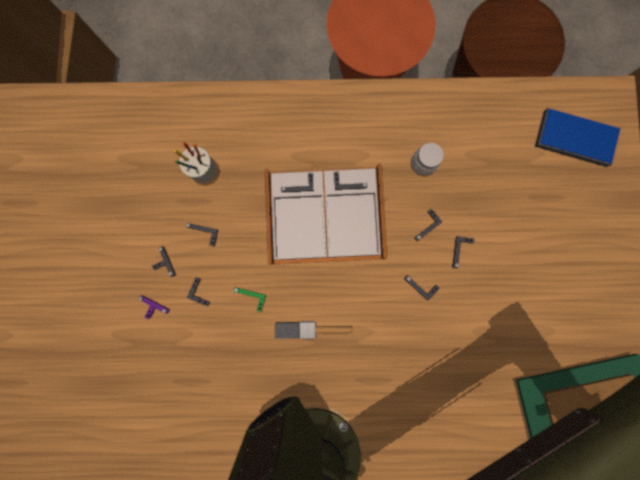

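View pics/side0.png

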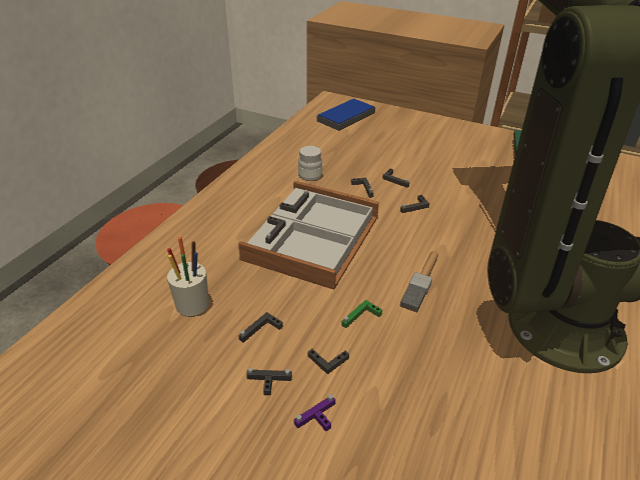

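```bash
cat > h.py <<'E'
import numpy as np, cv2
from workcell import *
def w(p,px,z):
    "world point on plane z seen at pixel"
    K,R,t=map(np.asarray,(p["K"],p["R"],p["t"]))
    d=R.T@np.linalg.solve(K,[px[0],px[1],1]); c=-R.T@t
    return c+d*(z-c[2])/d[2]
def px(p,X):
    v=np.asarray(p["K"])@(np.asarray(p["R"])@np.asarray(X)+p["t"]); return v[:2]/v[2]
E
python3 - <<'E'
from h import *
p=capture("top")
for n in ("left_1","right_1","left_bin","right_bin","tee","brace","jar","pot"):
    for d in outline_of(p,n):
        m=d["mask"]; print(n,round(d["confidence"],2),np.round(d["rect"]), np.round(w(p,d["rect"][:2],.014),3),p["image"][m].mean(0).round())
    if "bin" in n or n in("left_1","right_1"):
        for d in mark_of(p,n): print("  mark",n,round(d["confidence"],2),np.round(d["pixel"]),np.round(w(p,d["pixel"],0),3))
E
```

```text
left_1 0.7 [424. 289.  36.  25.] [ 0.397 -0.276  0.014] [66. 74. 89.]
left_1 0.62 [427. 225.  28.  34.] [ 0.556 -0.289  0.014] [65. 71. 83.]
left_1 0.35 [199. 293.  22.  26.] [0.393 0.282 0.014] [59. 67. 81.]
  mark left_1 0.77 [422. 221.] [ 0.568 -0.28   0.   ]
  mark left_1 0.72 [422. 284.] [ 0.409 -0.274  0.   ]
right_1 0.66 [466. 251.  23.  33.] [ 0.49  -0.384  0.014] [62. 73. 89.]
right_1 0.66 [254. 302.  30.  26.] [0.368 0.147 0.014] [ 62. 116.  80.]
right_1 0.58 [200. 237.  30.  20.] [0.534 0.283 0.014] [64. 71. 84.]
  mark right_1 0.81 [253. 299.] [0.375 0.15  0.   ]
  mark right_1 0.8 [200. 238.] [0.531 0.288 0.   ]
  mark right_1 0.69 [463. 253.] [ 0.487 -0.381  0.   ]
left_bin 0.65 [297. 216.  55.  85.] [0.582 0.038 0.014] [154. 164. 181.]
  mark left_bin 0.92 [295. 230.] [0.55  0.043 0.   ]
right_bin 0.88 [352. 214.  58.  87.] [ 0.589 -0.1    0.014] [151. 161. 178.]
  mark right_bin 0.68 [348. 228.] [ 0.553 -0.092  0.   ]
tee 0.54 [163. 261.  19.  36.] [0.474 0.374 0.014] [61. 69. 83.]
brace 0.69 [203. 292.  23.  29.] [0.396 0.274 0.014] [59. 68. 82.]
jar 0.63 [429. 160.  33.  32.] [ 0.725 -0.3    0.014] [119. 128. 143.]
pot 0.63 [193. 164.  41.  40.] [0.72  0.303 0.014] [103. 120. 136.]
```

Top view: the steel L's are at (427,225), (466,251), (424,289) and (200,237). The things that could be mistaken for them are the brace (199,293), the tee (163,261), the green L (254,302), the purple tee (154,306), and the samples at (298,185) and (350,183). The bin at (297,216) has a left-hand sample (foot on the -y end) and the one at (352,214) has a right-hand sample. Next I'll fit poses and check a close crop.

```bash
cat >> h.py <<'E'
from scipy.optimize import minimize
def tmpl(hand):
    s=1 if hand=="left" else -1
    P=np.array([[-40,-22],[40,-22],[40,22],[28,22],[28,-10],[-40,-10]])*.001
    return P*[1,s]
def sil(p,hand,x,y,a,z0=0.,S=4):
    "soft silhouette of bracket in picture"
    c,s=np.cos(a),np.sin(a); Q=tmpl(hand)@np.array([[c,s],[-s,c]])+[x,y]
    im=np.zeros((480,640),np.uint8)
    pr=lambda z:np.array([px(p,[*q,z]) for q in Q])
    B,T=pr(z0),pr(z0+.014)
    f=lambda A:cv2.fillPoly(im,[np.round(A*16).astype(np.int32)],255,cv2.LINE_AA,4)
    f(B);f(T)
    for i in range(6):
        j=(i+1)%6; f(cv2.convexHull(np.array([B[i],B[j],T[j],T[i]],np.float32))[:,0])
    return im/255.
def fit(p,hand,x,y,r,z0=0.,angles=None,blur=1.0):
    "fit pose to dark pixels near (x,y); r radius m"
    g=p["image"].astype(float).max(2); u=px(p,[x,y,.007]); rp=np.linalg.norm(px(p,[x+r,y,.007])-u)
    win=np.hypot(*(np.indices(g.shape)[::-1]-u[:,None,None]))<rp
    bg=np.median(g[win]); fg=np.percentile(g[win],3)
    D=cv2.GaussianBlur(np.clip((bg-g)/(bg-fg),0,1),(0,0),blur)
    i0,i1,j0,j1=[int(v) for v in (max(u[1]-rp,0),u[1]+rp,max(u[0]-rp,0),u[0]+rp)]
    def cost(v):
        S=cv2.GaussianBlur(sil(p,hand,v[0],v[1],v[2],z0),(0,0),blur)
        return ((S-D)[i0:i1,j0:j1]**2).sum()/S.sum()
    best=None
    c=sorted((cost([x,y,a]),a) for a in (np.arange(0,6.28,.2618) if angles is None else angles))
    for _,a in c[:3]:
        m=minimize(cost,[x,y,a],method="Nelder-Mead",options=dict(initial_simplex=[[x,y,a],[x+.008,y,a],[x,y+.008,a],[x,y,a+.15]],xatol=2e-4,fatol=1e-4))
        if best is None or m.fun<best.fun: best=m
    return best.x,best.fun
E
python3 - <<'E'
from h import *
p=capture("top"); im=p["image"]; T=[]
for u in ((427,225),(466,251),(424,289),(200,237)):
    X=w(p,u,.007)
    R=[(h,)+fit(p,h,X[0],X[1],.065) for h in("left","right")]
    for h,v,f in R: print(u,h,np.round(v[:2],4),round(np.degrees(v[2])%360,1),round(f,3))
    h,v,f=min(R,key=lambda r:r[2])
    c=cv2.resize(im[u[1]-28:u[1]+28,u[0]-28:u[0]+28],None,fx=7,fy=7,interpolation=cv2.INTER_CUBIC)[:300,:]
    s=cv2.resize(im[u[1]-21:u[1]+21,u[0]-28:u[0]+28],(400,300),interpolation=cv2.INTER_CUBIC)
    k=cv2.resize((sil(p,h,*v)[u[1]-21:u[1]+21,u[0]-28:u[0]+28]*255).astype(np.uint8),(400,300))
    cs,_=cv2.findContours((k>127).astype(np.uint8),0,2); cv2.drawContours(s,cs,-1,(0,255,255),1); T.append(s)
cv2.imwrite("pics/c1.png",np.vstack([np.hstack(T[:2]),np.hstack(T[2:])]))
for n in("left_bin","right_bin"):
    for z in(.03,): print(n,[np.round(w(p,u,z),3) for u in ((272,195),(326,195),(381,195),(272,260),(326,260),(383,257))])
E
```

```text
(427, 225) left [ 0.5592 -0.2822] 307.2 0.088
(427, 225) right [ 0.5716 -0.2905] 178.4 0.368
(466, 251) left [ 0.4866 -0.3784] 165.8 0.335
(466, 251) right [ 0.4866 -0.3771] 350.6 0.093
(424, 289) left [ 0.4126 -0.2716] 226.5 0.069
(424, 289) right [ 0.4137 -0.2701] 53.7 0.389
(200, 237) left [0.5373 0.2776] 35.2 0.408
(200, 237) right [0.5411 0.2836] 256.2 0.089
left_bin [array([0.635, 0.1  , 0.03 ]), array([ 0.634, -0.036,  0.03 ]), array([ 0.632, -0.173,  0.03 ]), array([0.473, 0.1  , 0.03 ]), array([ 0.471, -0.034,  0.03 ]), array([ 0.477, -0.174,  0.03 ])]
right_bin [array([0.635, 0.1  , 0.03 ]), array([ 0.634, -0.036,  0.03 ]), array([ 0.632, -0.173,  0.03 ]), array([0.473, 0.1  , 0.03 ]), array([ 0.471, -0.034,  0.03 ]), array([ 0.477, -0.174,  0.03 ])]
```

View pics/c1.png

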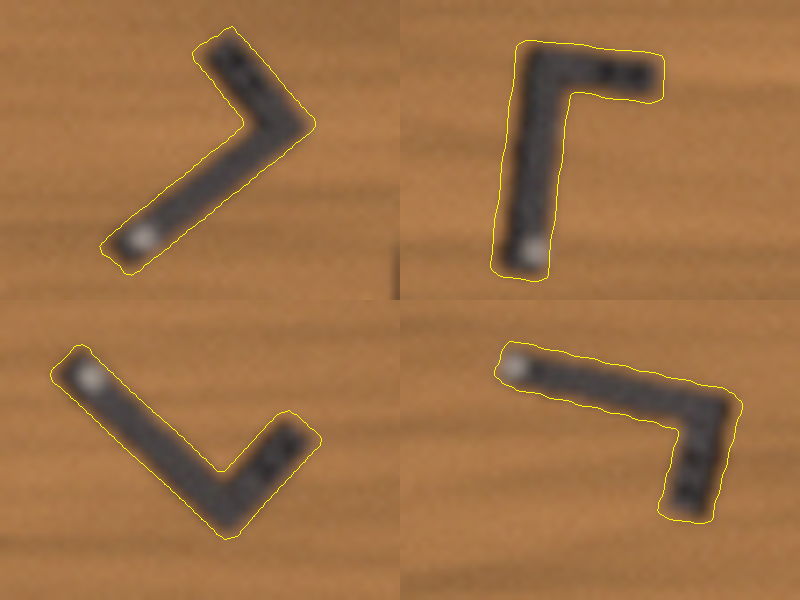

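The crop confirms four steel L's with one stud each: left-hand at (427,225) and (424,289), right-hand at (466,251) and (200,237). The fitted outlines match. I'll start with the left one at (424,289).

```bash
cat >> h.py <<'E'
def grasp(hand,x,y,deg,gx=.006):
    a=np.radians(deg); s=-.016 if hand=="left" else .016
    return np.array([x+np.cos(a)*gx-np.sin(a)*s, y+np.sin(a)*gx+np.cos(a)*s])
def Rt(o=None):
    o=o or get_obs(); q=np.asarray(o["tcp_rot"])
    from scipy.spatial.transform import Rotation as Ro
    return Ro.from_quat([q[1],q[2],q[3],q[0]]).as_matrix()
def go(x,y,z,head,mod=180):
    "tool-frame shift (mm) and turn to bring TCP to x,y,z, tool x heading head"
    o=get_obs(); R=Rt(o); h=np.degrees(np.arctan2(R[1,0],R[0,0]))
    t=-((head-h+mod/2)%mod-mod/2)
    d=R.T@(np.array([x,y,z])-o["tool_pos"])
    print("t",round(o["time_s"],2),"tcp",np.round(o["tool_pos"],4),"head",round(h%360,1),"tilt",np.round(R[:,2],3),"-> shift mm",np.round(d*1000,1),"turn",round(t,1),"q",np.round(o["joints"],2))
E
python3 -c "
from h import *
g=grasp('left',.4126,-.2716,226.5);print(g); go(*g,.12,226.5)
g=grasp('left',.5592,-.2822,307.2);print(g)
g=grasp('right',.4866,-.3771,350.6);print(g)
g=grasp('right',.5411,.2836,256.2);print(g)"
```

```text
[ 0.39686388 -0.26493857]
t 0.8 tcp [ 0.1338 -0.5849  0.2313] head 192.9 tilt [-0.  0. -1.] -> shift mm [-327.8  253.2  111.3] turn -33.6 q [-1.01  0.04  0.08 -0.   -1.62 -0.33]
[ 0.55008312 -0.29665277]
[ 0.49513265 -0.3622948 ]
[0.55520695 0.27395666]
```

>>> {"op": "drive_tool", "data": {
  "commands": [
    [[-0.02, 0.015, 0.005], -3],
    [[-0.05, 0.038, 0.015], -6],
    [[-0.08, 0.062, 0.027], -9],
    [[-0.11, 0.085, 0.037], -12],
    [[-0.14, 0.108, 0.047], -15],
    [[-0.17, 0.131, 0.058], -18],
    [[-0.2, 0.155, 0.068], -21],
    [[-0.23, 0.178, 0.078], -24],
    [[-0.26, 0.201, 0.088], -27],
    [[-0.29, 0.224, 0.098], -30],
    [[-0.315, 0.243, 0.107], -33],
    [[-0.328, 0.253, 0.111], -33.6]
  ],
  "grip": 0.2
}}

```text
time_s: 1.8
tool_pos: [0.3983, -0.2624, 0.1191]
tcp_rot: [-0.0, -0.397, 0.918, 0.001]
contact_force: [-0.5, -0.3, -0.6]
gripper_width: 0.594
grasp_force: 0.0
```

Run:
```python
from h import *
go(.3969,-.2649,.004,226.5)
p=capture("wrist"); o=get_obs()
v,f=fit(p,"left",.4126,-.2716,.06,angles=np.radians([216,226.5,236]),blur=2)
print(v[:2].round(4),np.degrees(v[2]),f,grasp("left",v[0],v[1],np.degrees(v[2])),px(p,[.4126,-.2716,0]))
im=p["image"].copy(); k=(sil(p,"left",*v)>.5).astype(np.uint8)
cs,_=cv2.findContours(k,0,2); cv2.drawContours(im,cs,-1,(0,255,255),1); cv2.imwrite("pics/w1.png",im)
```

```text
t 1.8 tcp [ 0.3983 -0.2624  0.1191] head 226.8 tilt [-0.001  0.001 -1.   ] -> shift mm [  2.9  -0.8 115.1] turn 0.3 q [-0.16 -0.28 -0.41 -0.   -1.44 -0.6 ]
[ 0.4115 -0.2711] 226.18849795382664 0.16509420192523633 [ 0.39580913 -0.2643624 ] [292.60057057 236.33823174]
```

View pics/w1.png

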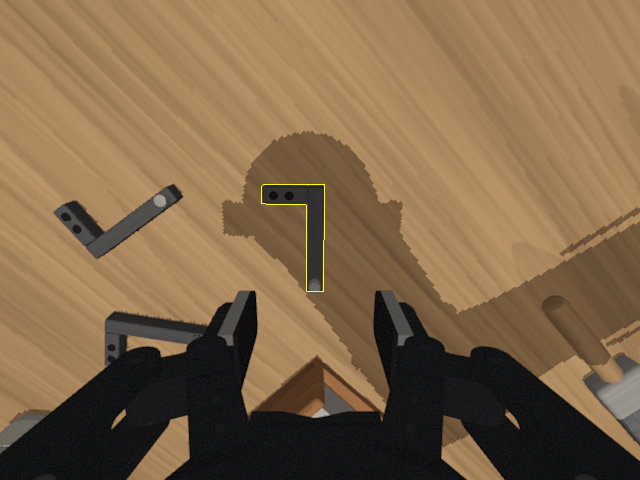

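The wrist view shows the left bracket (stud at (314,285), foot at (285,195)) matching the fit to within about 1 mm. Descending now.

>>> {"op": "drive_tool", "data": {
  "commands": [
    [[0, 0.001, 0.025], 0],
    [[0, 0.001, 0.055], 0],
    [[0, 0.001, 0.085], 0],
    [[0, 0.001, 0.103], 0],
    [[0, 0.001, 0.111], 0],
    [[0, 0.001, 0.115], 0],
    [[0, 0.001, 0.116], 0],
    [[0, 0.001, 0.116], 0]
  ]
}}

```text
time_s: 2.52
tool_pos: [0.3971, -0.2648, 0.0055]
tcp_rot: [0.001, -0.395, 0.919, -0.001]
contact_force: [0.1, -0.3, 0.3]
gripper_width: 0.603
grasp_force: 0.0
```

>>> {"op": "drive_tool", "data": {
  "commands": [
    [[0, 0, 0], 0],
    [[0, 0, 0], 0],
    [[0, 0, 0], 0],
    [[0, 0, 0], 0],
    [[0, 0, 0], 0],
    [[0, 0, 0], 0],
    [[0, 0, 0], 0],
    [[0, 0, 0], 0]
  ],
  "grip": -1
}}

```text
time_s: 3.18
tool_pos: [0.397, -0.2647, 0.0053]
tcp_rot: [0.0, -0.395, 0.919, -0.001]
contact_force: [-1.0, 1.7, 6.1]
gripper_width: 0.121
grasp_force: 61.0
```

>>> {"op": "drive_tool", "data": {
  "commands": [
    [[0, 0, -0.01], 0],
    [[0, 0, -0.03], 0],
    [[0, 0, -0.06], 0],
    [[0, 0, -0.085], 0],
    [[0, 0, -0.1], 0],
    [[0, 0, -0.1], 0]
  ]
}}

```text
time_s: 3.68
tool_pos: [0.398, -0.2652, 0.1087]
tcp_rot: [0.002, -0.395, 0.919, -0.002]
contact_force: [0.8, -0.6, -0.3]
gripper_width: 0.118
grasp_force: 60.3
```

Run:
```python
from h import *
p=capture("top"); im=cv2.imread("pics/top0.png")
s=cv2.resize(im[160:270,255:395],None,fx=5,fy=5,interpolation=cv2.INTER_CUBIC)
for cx,cy,c in ((.553,.034,(0,255,255)),(.553,-.1,(255,255,0))):
  for z,hx,hy in((.03,.075,.06),(.004,.075,.06)):
    P=np.array([px(p,[cx+i*hx,cy+j*hy,z]) for i,j in((1,1),(1,-1),(-1,-1),(-1,1))])
    cv2.polylines(s,[np.int32((P-[255,160]+.5)*5)],True,c if z>.01 else (0,0,255),1)
cv2.imwrite("pics/bin.png",s)
```

```text
(no output)
```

View pics/bin.png

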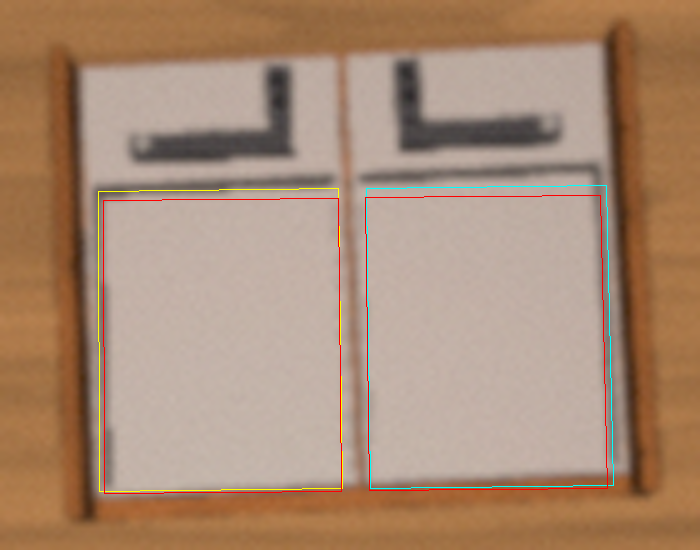

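The caddy is turned about 2° (bottom board runs (100,505)→(640,480)). The bin centres are near (217,345) and (484,330) in the crop, which gives left ≈ (0.555, 0.036) and right ≈ (0.561, -0.099).

```bash
python3 -c "
from h import *
go(.573,.031,.10,272,360)"
```

```text
t 3.73 tcp [ 0.3972 -0.2646  0.1063] head 226.5 tilt [ 0.003 -0.001 -1.   ] -> shift mm [-335.4   76.1    6.7] turn -45.5 q [-0.16 -0.28 -0.44 -0.   -1.41 -0.6 ]
```

>>> {"op": "drive_tool", "data": {
  "commands": [
    [[-0.015, 0.003, 0], -4],
    [[-0.045, 0.01, 0], -8],
    [[-0.08, 0.018, 0], -12],
    [[-0.115, 0.026, 0], -16],
    [[-0.15, 0.034, 0], -20],
    [[-0.185, 0.042, 0], -24],
    [[-0.22, 0.05, 0], -28],
    [[-0.255, 0.058, 0.002], -32],
    [[-0.285, 0.065, 0.004], -36],
    [[-0.312, 0.071, 0.006], -40],
    [[-0.33, 0.075, 0.006], -43.5],
    [[-0.335, 0.076, 0.006], -45.5]
  ]
}}

```text
time_s: 4.73
tool_pos: [0.5718, 0.0331, 0.0958]
tcp_rot: [0.001, 0.721, -0.693, -0.001]
contact_force: [-1.2, -0.6, -1.9]
gripper_width: 0.115
grasp_force: 60.2
```

>>> {"op": "drive_tool", "data": {
  "commands": [
    [[0, 0, 0], 0],
    [[0, 0, 0.0], 0]
  ]
}}

```text
time_s: 4.9
tool_pos: [0.5711, 0.0308, 0.0967]
tcp_rot: [0.001, 0.719, -0.695, -0.001]
contact_force: [-0.2, -0.3, -1.4]
gripper_width: 0.119
grasp_force: 60.2
```

Run:
```python
from h import *
go(.573,.031,.0105,272,360)
p=capture("wrist"); im=p["image"].copy()
for cx,cy,c in ((.555,.036,(0,255,255)),(.561,-.099,(255,255,0))):
  for z in(.03,.004):
    a=np.radians(2);R=np.array([[np.cos(a),-np.sin(a)],[np.sin(a),np.cos(a)]])
    P=np.array([px(p,[*(R@[i*.075,j*.06]+[cx,cy]),z]) for i,j in((1,1),(1,-1),(-1,-1),(-1,1))])
    cv2.polylines(im,[np.int32(P)],True,c if z>.01 else (0,0,255),1)
cv2.imwrite("pics/w2.png",im)
```

```text
t 4.9 tcp [0.5711 0.0308 0.0967] head 271.9 tilt [-0.003 -0.001 -1.   ] -> shift mm [-0.2 -2.1 86.2] turn -0.1 q [ 0.4  -0.01 -0.21 -0.   -1.37 -0.37]
```

View pics/w2.png

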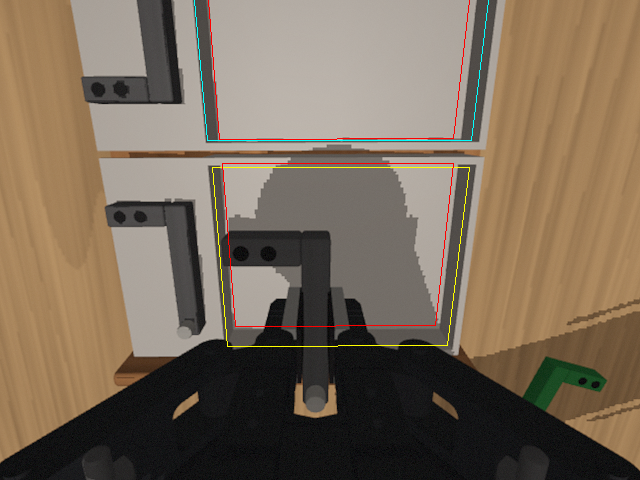

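The wrist view confirms the bin fit: its rim is at (210–470, 165–345) and the bracket is held level. Lowering and releasing.

>>> {"op": "drive_tool", "data": {
  "commands": [
    [[0, -0.001, 0.02], 0],
    [[0, -0.001, 0.045], 0],
    [[0, -0.001, 0.065], 0],
    [[0, -0.001, 0.076], 0],
    [[0, -0.001, 0.082], 0],
    [[0, -0.001, 0.085], 0],
    [[0, -0.001, 0.086], 0],
    [[0, -0.001, 0.086], 0]
  ]
}}

```text
time_s: 5.62
tool_pos: [0.5729, 0.0297, 0.0173]
tcp_rot: [0.0, 0.719, -0.695, 0.001]
contact_force: [-15.3, 0.2, 21.7]
gripper_width: 0.116
grasp_force: 63.1
```

>>> {"op": "drive_tool", "data": {
  "commands": [
    [[0, 0, 0], 0],
    [[0, 0, 0], 0],
    [[0, 0, 0], 0],
    [[0, 0, 0], 0]
  ],
  "grip": -0.35
}}

```text
time_s: 5.95
tool_pos: [0.573, 0.0306, 0.0123]
tcp_rot: [-0.0, 0.719, -0.695, 0.0]
contact_force: [0.8, -0.2, -0.3]
gripper_width: 0.328
grasp_force: 0.0
```

>>> {"op": "drive_tool", "data": {
  "commands": [
    [[0, 0, -0.01], 0],
    [[0, 0, -0.03], 0],
    [[0, 0, -0.06], 0],
    [[0, 0, -0.08], 0],
    [[0, 0, -0.095], 0],
    [[0, 0, -0.1], 0]
  ]
}}

```text
time_s: 6.45
tool_pos: [0.5744, 0.0309, 0.1163]
tcp_rot: [-0.002, 0.719, -0.695, 0.001]
contact_force: [0.9, 0.8, 0.4]
gripper_width: 0.324
grasp_force: 0.0
```

Run:
```python
from h import *
g=grasp('left',.5592,-.2822,307.2);print(g); go(*g,.12,307.2)
p=capture("wrist"); 
v,f=fit(p,"left",.589,.036,.055,z0=.004,angles=np.radians([262,272,282]),blur=2); print(v,np.degrees(v[2]),f)
cv2.imwrite("pics/w3.png",p["image"])
```

```text
[ 0.55008312 -0.29665277]
t 6.45 tcp [0.5744 0.0309 0.1163] head 272.0 tilt [ 0.005  0.001 -1.   ] -> shift mm [326.6  35.6  -4.1] turn -35.2 q [ 0.4  -0.01 -0.18  0.   -1.4  -0.37]
[0.58825299 0.03792341 4.74415273] 271.81992890347414 0.33277098402422783
```

View pics/w3.png

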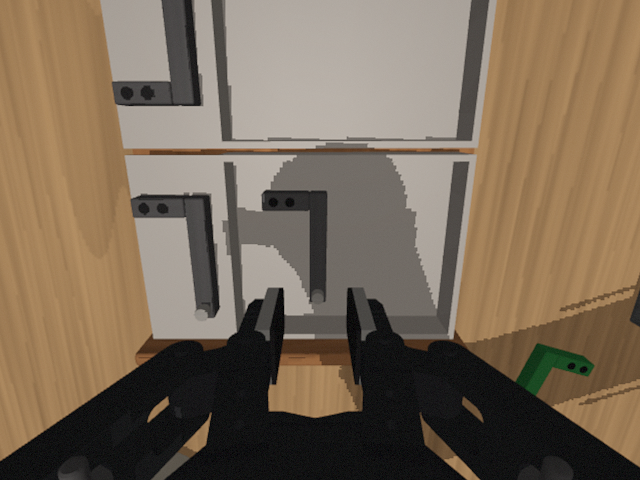

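The bracket lies flat and stud-up at (300,245), clear of the walls. Next is the left bracket at (0.559,-0.282).

>>> {"op": "drive_tool", "data": {
  "commands": [
    [[0.015, 0.002, 0], -3],
    [[0.045, 0.005, 0], -6],
    [[0.08, 0.008, 0], -9],
    [[0.115, 0.012, 0], -12],
    [[0.15, 0.015, 0], -15],
    [[0.185, 0.019, 0], -18],
    [[0.22, 0.022, 0], -21],
    [[0.255, 0.026, 0], -24],
    [[0.285, 0.029, 0], -28],
    [[0.31, 0.031, 0], -31],
    [[0.325, 0.033, 0], -34],
    [[0.33, 0.033, 0], -35.2]
  ],
  "grip": 0.2
}}

```text
time_s: 7.5
tool_pos: [0.55, -0.3023, 0.1103]
tcp_rot: [0.0, 0.896, -0.445, -0.001]
contact_force: [-0.2, 0.6, 0.0]
gripper_width: 0.595
grasp_force: 0.0
```

>>> {"op": "drive_tool", "data": {
  "commands": [
    [[0, 0, 0], 0],
    [[0, 0, 0.0], 0]
  ]
}}

```text
time_s: 7.67
tool_pos: [0.5508, -0.3, 0.1109]
tcp_rot: [0.0, 0.895, -0.446, -0.001]
contact_force: [-0.4, -0.2, 0.6]
gripper_width: 0.605
grasp_force: 0.0
```

Run:
```python
from h import *
p=capture("wrist")
v,f=fit(p,"left",.5592,-.2822,.06,angles=np.radians([297,307,317]),blur=2); d=np.degrees(v[2])
g=grasp("left",v[0],v[1],d,.01); print(v,d,f,g); go(*g,.0045,d)
```

```text
[ 0.55840397 -0.28229673  5.34686737] 306.35293396775853 0.42198446518745614 [ 0.55144545 -0.29983466]
t 7.72 tcp [ 0.5511 -0.2996  0.1113] head 307.1 tilt [-0.001  0.001 -1.   ] -> shift mm [  0.5  -0.3 106.8] turn 0.8 q [-0.18  0.13 -0.04 -0.   -1.4   0.83]
```

>>> {"op": "drive_tool", "data": {
  "commands": [
    [[0, 0, 0.025], 0],
    [[0, 0, 0.055], 0.5],
    [[0, 0, 0.08], 0.5],
    [[0, 0, 0.095], 0.5],
    [[0, 0, 0.102], 0.5],
    [[0, 0, 0.105], 0.5],
    [[0, 0, 0.107], 0.5],
    [[0, 0, 0.107], 0.5]
  ]
}}

```text
time_s: 8.38
tool_pos: [0.5521, -0.3, 0.0063]
tcp_rot: [-0.0, 0.894, -0.449, 0.001]
contact_force: [1.2, 0.3, -1.2]
gripper_width: 0.604
grasp_force: 0.0
```

>>> {"op": "drive_tool", "data": {
  "commands": [
    [[0, 0, 0], 0],
    [[0, 0, 0], 0],
    [[0, 0, 0], 0],
    [[0, 0, 0], 0],
    [[0, 0, 0], 0],
    [[0, 0, 0], 0],
    [[0, 0, 0], 0]
  ],
  "grip": -1
}}

```text
time_s: 8.97
tool_pos: [0.5519, -0.3003, 0.0063]
tcp_rot: [-0.0, 0.894, -0.449, 0.001]
contact_force: [-1.7, 0.9, 5.7]
gripper_width: 0.12
grasp_force: 60.6
```

>>> {"op": "drive_tool", "data": {
  "commands": [
    [[0, 0, -0.01], 0],
    [[0, 0, -0.03], 0],
    [[0, 0, -0.06], 0],
    [[0, 0, -0.085], 0],
    [[0, 0, -0.1], 0],
    [[0, 0, -0.1], 0]
  ]
}}

```text
time_s: 9.47
tool_pos: [0.553, -0.301, 0.1103]
tcp_rot: [-0.0, 0.894, -0.449, 0.003]
contact_force: [-0.1, -0.4, -0.3]
gripper_width: 0.118
grasp_force: 59.8
```

```bash
python3 -c "
from h import *
go(.511,.0255,.10,272,360)"
```

```text
t 9.47 tcp [ 0.553  -0.301   0.1103] head 306.7 tilt [ 0.006 -0.003 -1.   ] -> shift mm [-287.  -161.3    9.2] turn 34.7 q [-0.18  0.13 -0.04  0.   -1.39  0.82]
```

>>> {"op": "drive_tool", "data": {
  "commands": [
    [[-0.015, -0.008, 0], 3],
    [[-0.045, -0.025, 0], 6],
    [[-0.075, -0.042, 0], 9],
    [[-0.105, -0.059, 0], 12],
    [[-0.135, -0.076, 0], 15],
    [[-0.165, -0.093, 0], 18],
    [[-0.195, -0.11, 0], 21],
    [[-0.225, -0.126, 0.002], 24],
    [[-0.25, -0.141, 0.004], 28],
    [[-0.27, -0.152, 0.006], 31],
    [[-0.283, -0.159, 0.006], 34],
    [[-0.287, -0.161, 0.006], 34.7]
  ]
}}

```text
time_s: 10.47
tool_pos: [0.5081, 0.0282, 0.0983]
tcp_rot: [0.0, 0.719, -0.695, -0.001]
contact_force: [-0.4, -1.2, -1.6]
gripper_width: 0.112
grasp_force: 59.8
```

>>> {"op": "drive_tool", "data": {
  "commands": [
    [[0, 0, 0.02], 0],
    [[0, 0, 0.03], 0],
    [[0, 0, 0.04], 0],
    [[0, 0, 0.04], 0]
  ]
}}

```text
time_s: 10.8
tool_pos: [0.5074, 0.0253, 0.0562]
tcp_rot: [0.002, 0.719, -0.695, -0.001]
contact_force: [-0.1, 0.5, -1.6]
gripper_width: 0.111
grasp_force: 59.8
```

```bash
python3 -c "
from h import *
go(.511,.0255,.0115,272,360)"
```

```text
t 10.8 tcp [0.5074 0.0253 0.0562] head 271.9 tilt [-0.005 -0.001 -1.   ] -> shift mm [-0.1 -3.8 44.7] turn -0.1 q [ 0.45 -0.15 -0.42 -0.   -1.31 -0.41]
```

>>> {"op": "drive_tool", "data": {
  "commands": [
    [[0, -0.003, 0.01], 0],
    [[0, -0.003, 0.02], 0],
    [[0, -0.003, 0.028], 0],
    [[0, -0.003, 0.034], 0],
    [[0, -0.003, 0.038], 0],
    [[0, -0.003, 0.041], 0],
    [[0, -0.003, 0.042], 0],
    [[0, -0.003, 0.042], 0]
  ]
}}

```text
time_s: 11.47
tool_pos: [0.5122, 0.0262, 0.0183]
tcp_rot: [0.0, 0.719, -0.695, 0.0]
contact_force: [-2.0, 0.0, 3.2]
gripper_width: 0.117
grasp_force: 60.4
```

>>> {"op": "drive_tool", "data": {
  "commands": [
    [[0, 0, 0], 0],
    [[0, 0, 0], 0],
    [[0, 0, 0], 0],
    [[0, 0, 0], 0]
  ],
  "grip": -0.35
}}

```text
time_s: 11.8
tool_pos: [0.5121, 0.0264, 0.0173]
tcp_rot: [-0.0, 0.719, -0.695, 0.0]
contact_force: [0.2, 0.3, 0.6]
gripper_width: 0.324
grasp_force: 0.0
```

>>> {"op": "drive_tool", "data": {
  "commands": [
    [[0, 0, -0.01], 0],
    [[0, 0, -0.03], 0],
    [[0, 0, -0.06], 0],
    [[0, 0, -0.08], 0],
    [[0, 0, -0.095], 0],
    [[0, 0, -0.1], 0]
  ]
}}

```text
time_s: 12.3
tool_pos: [0.5135, 0.0266, 0.1213]
tcp_rot: [-0.002, 0.719, -0.695, 0.001]
contact_force: [-0.0, -0.4, 0.1]
gripper_width: 0.321
grasp_force: 0.0
```

Run:
```python
from h import *
p=capture("wrist"); cv2.imwrite("pics/w4.png",p["image"])
g=grasp('right',.4866,-.3771,350.6,.01);print(g); go(*g,.12,350.6)
```

```text
[ 0.49907894 -0.36294811]
t 12.35 tcp [0.5133 0.0266 0.1206] head 272.0 tilt [ 0.004  0.001 -1.   ] -> shift mm [388.8  27.7   0. ] turn -78.6 q [ 0.44 -0.18 -0.33  0.   -1.42 -0.41]
```

View pics/w4.png

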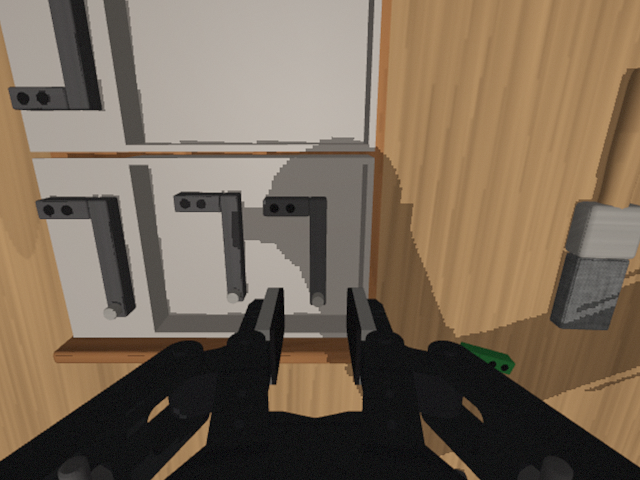

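Both left brackets lie flat and separate at (210,245) and (300,250). Next is the right bracket at (0.487,-0.377).

>>> {"op": "drive_tool", "data": {
  "commands": [
    [[0.02, 0.001, 0], -6.5],
    [[0.055, 0.004, 0], -13],
    [[0.09, 0.006, 0], -20],
    [[0.126, 0.009, 0], -26.5],
    [[0.162, 0.011, 0], -33],
    [[0.198, 0.014, 0], -40],
    [[0.234, 0.017, 0], -46.5],
    [[0.27, 0.02, 0], -53],
    [[0.306, 0.022, 0], -60],
    [[0.342, 0.025, 0], -66.5],
    [[0.372, 0.027, 0], -73],
    [[0.389, 0.028, 0], -78.6]
  ],
  "grip": 0.2
}}

```text
time_s: 13.35
tool_pos: [0.496, -0.3663, 0.1154]
tcp_rot: [-0.0, 0.997, -0.08, -0.001]
contact_force: [-0.7, 1.1, 0.1]
gripper_width: 0.602
grasp_force: 0.0
```

>>> {"op": "drive_tool", "data": {
  "commands": [
    [[0, 0, 0], 0],
    [[0, 0, 0.0], 0],
    [[0, 0, 0], 0]
  ]
}}

```text
time_s: 13.6
tool_pos: [0.4972, -0.3628, 0.1162]
tcp_rot: [-0.0, 0.997, -0.083, -0.001]
contact_force: [-0.2, -0.3, -0.0]
gripper_width: 0.598
grasp_force: 0.0
```

Run:
```python
from h import *
p=capture("wrist")
v,f=fit(p,"right",.4866,-.3771,.06,angles=np.radians([341,351,360]),blur=2); d=np.degrees(v[2])
g=grasp("right",v[0],v[1],d,.01); print(v,d,f,g); go(*g,.0045,d)
```

```text
[ 0.48632341 -0.37700197  6.12342109] 350.8461845873436 0.32368588461740844 [ 0.49874143 -0.36279659]
t 13.65 tcp [ 0.4975 -0.3625  0.1167] head 350.5 tilt [-0.001  0.001 -1.   ] -> shift mm [1.400e+00 1.000e-01 1.122e+02] turn -0.3 q [-0.31  0.1  -0.06 -0.   -1.41  1.71]
```

>>> {"op": "drive_tool", "data": {
  "commands": [
    [[0.001, 0, 0.025], 0],
    [[0.001, 0, 0.055], 0],
    [[0.001, 0, 0.085], 0],
    [[0.001, 0, 0.1], 0],
    [[0.001, 0, 0.108], 0],
    [[0.001, 0, 0.111], 0],
    [[0.001, 0, 0.113], 0],
    [[0.001, 0, 0.113], 0]
  ]
}}

```text
time_s: 14.32
tool_pos: [0.4994, -0.3635, 0.0056]
tcp_rot: [0.0, 0.997, -0.082, 0.001]
contact_force: [0.0, 0.2, -0.3]
gripper_width: 0.6
grasp_force: 0.0
```

>>> {"op": "drive_tool", "data": {
  "commands": [
    [[0, 0, 0], 0],
    [[0, 0, 0], 0],
    [[0, 0, 0], 0],
    [[0, 0, 0], 0],
    [[0, 0, 0], 0],
    [[0, 0, 0], 0],
    [[0, 0, 0], 0]
  ],
  "grip": -1
}}

```text
time_s: 14.9
tool_pos: [0.499, -0.3639, 0.0054]
tcp_rot: [0.0, 0.997, -0.082, 0.001]
contact_force: [-0.8, 0.6, 5.2]
gripper_width: 0.112
grasp_force: 61.0
```

>>> {"op": "drive_tool", "data": {
  "commands": [
    [[0, 0, -0.01], 0],
    [[0, 0, -0.03], 0],
    [[0, 0, -0.06], 0],
    [[0, 0, -0.085], 0],
    [[0, 0, -0.1], 0],
    [[0, 0, -0.1], 0],
    [[0, 0, -0.1], 0],
    [[0, 0, -0.1], 0]
  ]
}}

```text
time_s: 15.57
tool_pos: [0.4978, -0.363, 0.1027]
tcp_rot: [-0.001, 0.997, -0.082, -0.001]
contact_force: [0.5, -0.1, -1.0]
gripper_width: 0.118
grasp_force: 60.3
```

```bash
python3 -c "
from h import *
a=np.radians(2);R=np.array([[np.cos(a),-np.sin(a)],[np.sin(a),np.cos(a)]])
print(R@[.044,-.01]+[.561,-.099]); g=R@[-.02,-.01]+[.561,-.099]; print(g)
go(*g,.10,272,360)"
```

```text
[ 0.60532219 -0.10745833]
[ 0.54136118 -0.1096919 ]
t 15.57 tcp [ 0.4978 -0.363   0.1027] head 350.6 tilt [-0.002  0.002 -1.   ] -> shift mm [   1.4 -257.     3. ] turn 78.6 q [-0.31  0.11 -0.08 -0.   -1.39  1.71]
```

>>> {"op": "drive_tool", "data": {
  "commands": [
    [[0, -0.012, 0], 6.5],
    [[0, -0.035, 0], 13],
    [[0, -0.06, 0], 20],
    [[0, -0.085, 0], 26.5],
    [[0, -0.11, 0], 33],
    [[0.001, -0.135, 0], 40],
    [[0.001, -0.16, 0], 46.5],
    [[0.001, -0.185, 0], 53],
    [[0.001, -0.21, 0], 60],
    [[0.001, -0.23, 0], 66.5],
    [[0.001, -0.248, 0], 73],
    [[0.001, -0.257, 0], 78.6]
  ]
}}

```text
time_s: 16.57
tool_pos: [0.5408, -0.1082, 0.1023]
tcp_rot: [0.001, 0.718, -0.696, -0.001]
contact_force: [-0.4, -0.8, -2.3]
gripper_width: 0.116
grasp_force: 60.2
```

>>> {"op": "drive_tool", "data": {
  "commands": [
    [[0, 0, 0.015], 0],
    [[0, 0, 0.03], 0],
    [[0, 0, 0.04], 0],
    [[0, 0, 0.04], 0],
    [[0, 0, 0.04], 0]
  ]
}}

```text
time_s: 16.98
tool_pos: [0.5407, -0.1105, 0.0631]
tcp_rot: [0.001, 0.719, -0.695, -0.001]
contact_force: [-1.0, 0.5, 0.0]
gripper_width: 0.118
grasp_force: 60.2
```

```bash
python3 -c "
from h import *
go(.5414,-.1097,.015,272,360)"
```

```text
t 16.98 tcp [ 0.5407 -0.1105  0.0631] head 272.0 tilt [-0.003 -0.    -1.   ] -> shift mm [-0.8 -0.8 48.1] turn -0.0 q [ 0.16 -0.04 -0.3  -0.   -1.31 -0.13]
```

>>> {"op": "drive_tool", "data": {
  "commands": [
    [[0, 0, 0.012], 0],
    [[0, 0, 0.024], 0],
    [[0, 0, 0.034], 0],
    [[0, 0, 0.04], 0],
    [[0, 0, 0.044], 0],
    [[0, 0, 0.047], 0],
    [[0, 0, 0.048], 0],
    [[0, 0, 0.048], 0]
  ]
}}

```text
time_s: 17.65
tool_pos: [0.5417, -0.1103, 0.0174]
tcp_rot: [0.0, 0.719, -0.695, 0.0]
contact_force: [-3.5, 0.9, 3.8]
gripper_width: 0.115
grasp_force: 60.8
```

>>> {"op": "drive_tool", "data": {
  "commands": [
    [[0, 0, 0], 0],
    [[0, 0, 0], 0],
    [[0, 0, 0], 0],
    [[0, 0, 0], 0]
  ],
  "grip": -0.35
}}

```text
time_s: 17.98
tool_pos: [0.5417, -0.1102, 0.0163]
tcp_rot: [-0.0, 0.719, -0.695, 0.0]
contact_force: [0.7, -0.5, -0.2]
gripper_width: 0.323
grasp_force: 0.0
```

>>> {"op": "drive_tool", "data": {
  "commands": [
    [[0, 0, -0.01], 0],
    [[0, 0, -0.03], 0],
    [[0, 0, -0.06], 0],
    [[0, 0, -0.08], 0],
    [[0, 0, -0.095], 0],
    [[0, 0, -0.105], 0],
    [[0, 0, -0.105], 0]
  ]
}}

```text
time_s: 18.57
tool_pos: [0.5428, -0.1103, 0.1245]
tcp_rot: [-0.002, 0.719, -0.695, 0.002]
contact_force: [-0.1, -0.0, 0.4]
gripper_width: 0.326
grasp_force: 0.0
```

Run:
```python
from h import *
p=capture("wrist"); cv2.imwrite("pics/w5.png",p["image"])
g=grasp('right',.5411,.2836,256.2,.01);print(g); go(*g,.12,256.2)
```

```text
[0.55425281 0.27007212]
t 18.62 tcp [ 0.5421 -0.1101  0.1224] head 272.0 tilt [ 0.002  0.    -1.   ] -> shift mm [-379.5  -25.3    2.6] turn 15.8 q [ 0.16 -0.07 -0.22 -0.   -1.42 -0.13]
```

View pics/w5.png

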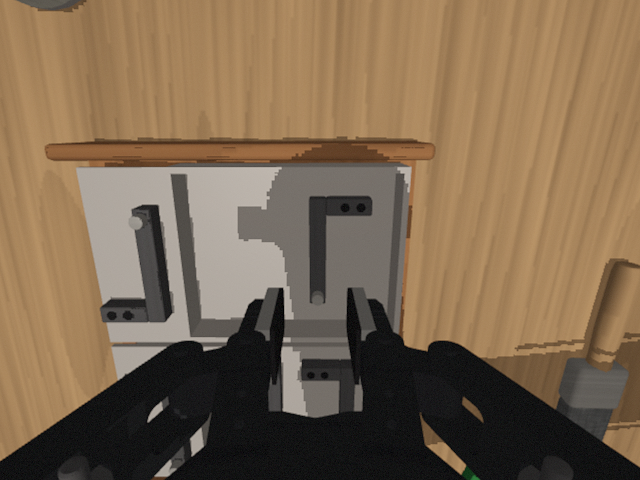

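The right bracket is flat at (335,250), clear of the walls. Next is the one at (0.541,0.284).

>>> {"op": "drive_tool", "data": {
  "commands": [
    [[-0.02, -0.001, 0], 1],
    [[-0.055, -0.004, 0], 2],
    [[-0.09, -0.006, 0], 4],
    [[-0.125, -0.008, 0], 5],
    [[-0.16, -0.011, 0], 7],
    [[-0.195, -0.013, 0], 8],
    [[-0.23, -0.015, 0], 10],
    [[-0.265, -0.018, 0], 11],
    [[-0.3, -0.02, 0], 13],
    [[-0.335, -0.022, 0.001], 14],
    [[-0.365, -0.024, 0.002], 15],
    [[-0.38, -0.025, 0.002], 15.8]
  ],
  "grip": 0.2
}}

```text
time_s: 19.62
tool_pos: [0.5522, 0.2732, 0.1166]
tcp_rot: [-0.002, -0.617, 0.787, 0.0]
contact_force: [-0.3, -0.2, -0.8]
gripper_width: 0.6
grasp_force: 0.0
```

>>> {"op": "drive_tool", "data": {
  "commands": [
    [[0, 0, 0], 0],
    [[0, 0, 0.0], 0],
    [[0, 0, 0], 0]
  ]
}}

```text
time_s: 19.87
tool_pos: [0.553, 0.2697, 0.1182]
tcp_rot: [-0.001, -0.617, 0.787, 0.0]
contact_force: [0.8, -0.7, 0.2]
gripper_width: 0.6
grasp_force: 0.0
```

Run:
```python
from h import *
p=capture("wrist")
v,f=fit(p,"right",.5411,.2836,.06,angles=np.radians([246,256,266]),blur=2); d=np.degrees(v[2])
g=grasp("right",v[0],v[1],d,.01); print(v,d,f,g); go(*g,.0045,d)
```

```text
[0.53922859 0.28382331 4.49236547] 257.3935812846186 0.3443725456159314 [0.55266034 0.27057234]
t 19.92 tcp [0.5532 0.2695 0.1186] head 256.1 tilt [-0.001 -0.001 -1.   ] -> shift mm [ -1.    0.7 114.1] turn -1.2 q [ 0.78  0.1  -0.06 -0.   -1.41 -1.02]
```

>>> {"op": "drive_tool", "data": {
  "commands": [
    [[0, 0.001, 0.025], -0.5],
    [[0, 0.001, 0.055], -1],
    [[0, 0.001, 0.085], -1],
    [[0, 0.001, 0.102], -1],
    [[0, 0.001, 0.11], -1],
    [[0, 0.001, 0.114], -1],
    [[0, 0.001, 0.115], -1],
    [[0, 0.001, 0.115], -1]
  ]
}}

```text
time_s: 20.58
tool_pos: [0.5532, 0.2708, 0.0058]
tcp_rot: [0.001, -0.624, 0.782, -0.0]
contact_force: [-0.6, 0.9, 0.9]
gripper_width: 0.6
grasp_force: 0.0
```

>>> {"op": "drive_tool", "data": {
  "commands": [
    [[0, 0, 0], 0],
    [[0, 0, 0], 0],
    [[0, 0, 0], 0],
    [[0, 0, 0], 0],
    [[0, 0, 0], 0],
    [[0, 0, 0], 0],
    [[0, 0, 0], 0]
  ],
  "grip": -1
}}

```text
time_s: 21.17
tool_pos: [0.553, 0.2711, 0.0055]
tcp_rot: [0.001, -0.624, 0.782, -0.0]
contact_force: [-1.5, 0.0, 6.0]
gripper_width: 0.113
grasp_force: 60.9
```

>>> {"op": "drive_tool", "data": {
  "commands": [
    [[0, 0, -0.01], 0],
    [[0, 0, -0.03], 0],
    [[0, 0, -0.06], 0],
    [[0, 0, -0.085], 0],
    [[0, 0, -0.1], 0],
    [[0, 0, -0.1], 0],
    [[0, 0, -0.1], 0],
    [[0, 0, -0.1], 0]
  ]
}}

```text
time_s: 21.83
tool_pos: [0.5517, 0.2704, 0.1028]
tcp_rot: [-0.001, -0.624, 0.782, 0.0]
contact_force: [-0.1, -0.5, -0.7]
gripper_width: 0.117
grasp_force: 60.1
```

```bash
python3 -c "
from h import *
go(.605,-.1075,.105,272,360)"
```

```text
t 21.83 tcp [0.5517 0.2704 0.1028] head 257.2 tilt [-0.002 -0.001 -1.   ] -> shift mm [ 356.6 -135.9   -2. ] turn -14.8 q [ 0.78  0.1  -0.08 -0.   -1.39 -1.  ]
```

>>> {"op": "drive_tool", "data": {
  "commands": [
    [[0.018, -0.007, 0], -1],
    [[0.05, -0.019, -0.002], -2],
    [[0.084, -0.032, -0.002], -4],
    [[0.118, -0.045, -0.002], -5],
    [[0.152, -0.058, -0.002], -7],
    [[0.186, -0.071, -0.002], -8],
    [[0.22, -0.084, -0.002], -9],
    [[0.254, -0.097, -0.002], -11],
    [[0.288, -0.11, -0.002], -12],
    [[0.32, -0.122, -0.002], -13],
    [[0.345, -0.132, -0.002], -14],
    [[0.357, -0.136, -0.002], -14.8]
  ]
}}

```text
time_s: 22.83
tool_pos: [0.6048, -0.1108, 0.104]
tcp_rot: [0.001, 0.719, -0.695, -0.001]
contact_force: [-0.3, 2.5, -0.7]
gripper_width: 0.114
grasp_force: 60.1
```

>>> {"op": "drive_tool", "data": {
  "commands": [
    [[0, 0, 0.015], 0],
    [[0, 0, 0.03], 0],
    [[0, 0, 0.04], 0],
    [[0, 0, 0.04], 0],
    [[0, 0, 0.04], 0]
  ]
}}

```text
time_s: 23.25
tool_pos: [0.605, -0.1075, 0.0649]
tcp_rot: [0.001, 0.719, -0.695, -0.001]
contact_force: [0.5, 0.4, -0.6]
gripper_width: 0.116
grasp_force: 60.1
```

```bash
python3 -c "
from h import *
go(.605,-.1075,.015,272,360)
cv2.imwrite('pics/w6.png',capture('wrist')['image'])"
```

```text
t 23.25 tcp [ 0.605  -0.1075  0.0649] head 272.0 tilt [-0.003 -0.    -1.   ] -> shift mm [-0.  -0.1 49.9] turn -0.0 q [ 0.15  0.12 -0.13 -0.   -1.32 -0.11]
```

View pics/w6.png

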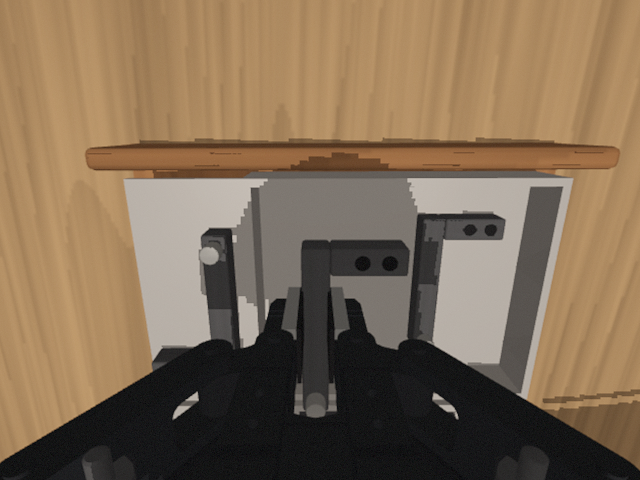

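The held bracket (315,255) sits between the wall (260) and the first right bracket (425), with clearance on both sides. Lowering.

>>> {"op": "drive_tool", "data": {
  "commands": [
    [[0, 0, 0.012], 0],
    [[0, 0, 0.024], 0],
    [[0, 0, 0.034], 0],
    [[0, 0, 0.041], 0],
    [[0, 0, 0.045], 0],
    [[0, 0, 0.048], 0],
    [[0, 0, 0.05], 0],
    [[0, 0, 0.05], 0]
  ]
}}

```text
time_s: 23.97
tool_pos: [0.606, -0.1077, 0.0175]
tcp_rot: [0.0, 0.719, -0.695, 0.0]
contact_force: [-3.0, 1.1, 4.1]
gripper_width: 0.115
grasp_force: 60.6
```

>>> {"op": "drive_tool", "data": {
  "commands": [
    [[0, 0, 0], 0],
    [[0, 0, 0], 0],
    [[0, 0, 0], 0],
    [[0, 0, 0], 0]
  ],
  "grip": -0.4
}}

```text
time_s: 24.3
tool_pos: [0.6059, -0.1076, 0.0163]
tcp_rot: [-0.0, 0.719, -0.695, 0.0]
contact_force: [-0.7, 0.1, -0.5]
gripper_width: 0.297
grasp_force: 0.0
```

>>> {"op": "drive_tool", "data": {
  "commands": [
    [[0, 0, -0.01], 0],
    [[0, 0, -0.03], 0],
    [[0, 0, -0.06], 0],
    [[0, 0, -0.08], 0],
    [[0, 0, -0.1], 0],
    [[0, -0.03, -0.13], 0],
    [[0, -0.06, -0.16], 0],
    [[0, -0.06, -0.16], 0],
    [[0, -0.06, -0.16], 0]
  ]
}}

```text
time_s: 25.05
tool_pos: [0.6677, -0.1055, 0.1788]
tcp_rot: [-0.001, 0.719, -0.695, 0.001]
contact_force: [-0.1, -0.0, -0.8]
gripper_width: 0.301
grasp_force: 0.0
```

Run:
```python
from h import *
a=capture("wrist")["image"]; b=capture("side")["image"]
cv2.imwrite("pics/end.png",np.hstack([cv2.resize(a,(400,300)),cv2.resize(b[150:345,200:460],(400,300),interpolation=2)]))
```

```text
(no output)
```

View pics/end.png

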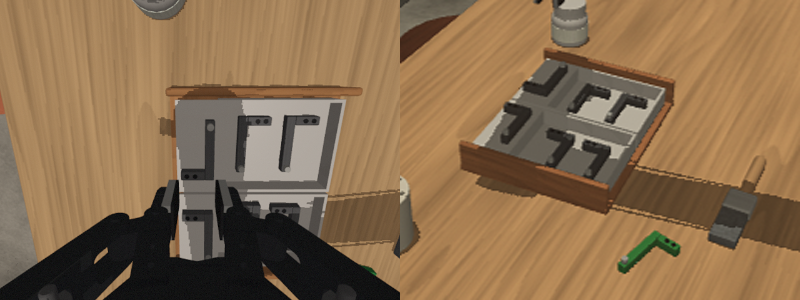

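Both pictures show two left brackets in the left bin and two right ones in the right bin, all flat with studs up and not touching. The other objects haven't moved. Handing in.

```bash
python3 -c "
from workcell import *
print(finish_job())"
```

```text
the job is handed in; nothing more can be done
None
```

I put all four brackets in their matching bins, two left-hand and two right-hand, each flat with the stud up and not touching another, and handed the job in at about 25 s of the 134 s allowed; the look-alikes, jar and pot were not touched.

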